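# Wind the table easel's ledge up with its crank

## Robot

A 7-joint arm with a two-finger parallel gripper is mounted at the origin on a cart in front of the work surface, level with it; the furniture and walls round the work are solid. World frame = base frame: x ahead of the robot, y to its left, z up, the work surface at z = 0. Lengths are in m, angles in rad, forces in N, time in s.
With the tool pointing down it reaches from about 0.4 to 0.925 m from the base axis. Payload 5.6 kg.
Tool frame: the origin (TCP) lies on the centre line of the jaws, within the pads' length; the fingertips stand 22 mm ahead of it and the grasp point (between the pads) lies 3 mm ahead of it (bot.nose_length is the distance from the TCP to the fingertips, in m); z points along the fingers, y is the direction in which the jaws open and shut (so a half turn about z gives the same grasp; the last joint's range is limited). The gripper opens to 85 mm and grips with 20 to 120 N. Pads are 22 mm wide; open, the fingers measure 114 mm over their backs; the gripper's body (76 mm by 85 mm) begins 54 mm behind the grasp point. The pads swing forward as they close: fully open they stand 13 mm farther back than shut.
Start: joints at [-0.043, 0.468, -0.012, 1.603, 0.006, 1.071, -0.056], TCP at [0.65, -0, 0.253] pointing down, gripper open.
Joint ranges: [-2.53, 2.53], [-0.31, 2.02], [-1.57, 1.55], [0.28, 2.44], [-1.29, 4.43], [0.15, 1.84], [-2.92, 2.92]. Speed limits (rad/s): [2.57, 2.57, 3.14, 3.14, 3.14, 3.14, 3.14].

## Interface

Orientations are given as a unit quaternion [x, y, z, w].
In Python, from cell import bot gives the robot as it stands.
- The arm moves only by the tool servo_tool, never from a script. Its argument "targets" is a list of rows, each an object with "offset": the shift along the tool's x, y, z in mm, a list of three; "rot": the turn, a rotation vector about the tool's x, y, z in rad, a list of three. In form: [{"offset": [x, y, z], "rot": [rx, ry, rz]}, ...]. A call has 1 to 12 rows; each row shifts and turns the commanded pose from where the row before left it, along the tool's axes as they then stand; what a row does not reach is not made up. A row lasts 1/10 s, in which the tool goes at most 50 mm and 8.59 degrees, less where a joint would pass 70% of its speed; a pose out of reach is approached as far as the arm can. A call with a gripper value outside its range is refused whole. "hand" is the finger opening in mm, from 0 to 85.4, set as the call begins (left out, the last holds). The fingers move at their own pace and stop on an object; the grip force is fixed at half the most. Time passes only in rows, so rows that do not move let the fingers close. It gives the time, the measured TCP pose, the force and the opening at its end, in the units of the state.
- bot.get_obs(): the state, without advancing time (a new reading comes with each control period).
- bot.snapshot(name): name is "scene" or "side" or "wrist"; returns a dict with "pixels" (384x512x3 uint8, red, green, blue), "camera_matrix" (3x3 intrinsics, pixels), "dist_coeffs" ([k1, k2, p1, p2, k3] as OpenCV has them; the pictures are not rectified), "R" (3x3) and "t" (3): a world point X has camera coordinates R X + t; the wrist camera has in their place "T_tool_cam" (4x4, takes a point from camera to tool coordinates, whose origin is the TCP and whose axes are the flange's). Camera axes: x right, y down, z forward; pixel columns grow to the right and rows downward; lengths in m; the calibration is good to about 2 mm. A picture is of the moment at which its call begins: read the wrist's pose just before it. There is no depth.
- bot.close_job(): hands the job in, once; it reports no verdict.
The state is a dict: "clock": time; "qpos": joint angles; "qd": joint speeds; "joint_efforts": joint torques, N m; "position": TCP position; "ee_rot": TCP orientation; "wrist_force": force on the tool from outside, world axes, zero at the start; "torque": the same for the moment, N m; "grip_width": finger opening in m.
Only numpy, scipy, OpenCV 4.12 (cv2) and the standard library are available. Lean on these libraries where they do the work, as an engineer would, in place of code of your own. Each camera call takes 0.05 s, during which the arm holds its last target. There are 200 camera calls.

## Task

The small canvas stands loose on the ledge of the screw-lift table easel. Fit the crank handle fully home on the square end of the easel's screw, feeling gently for the position in which it drops over, then wind the ledge up smoothly, without forcing anything, until the canvas's top edge sits well inside the groove of the top clip, without jamming it there. Leave the crank on the screw, let go, and leave the clamped clip and the other things where they are.

Things in the scene. Friction and masses are not known exactly. Their poses are not given: they have to be found in the camera images.
- easel: table easel of pale wood, fixed on the counter: base board 200 x 220 mm, 18 mm high, two upright steel rods 110 mm apart, a lead screw between them (at x = 20 mm, y = 0), a crosshead (36 x 150 mm) across their tops, upper face 227 mm above the counter. Origin: centre of the base's underside; x points to its back (canvas in front, at -x), y to its left seen from the front, z up
- drive_foot (a point): on the screw's axis, 233 mm above the counter: upper face of the 40 mm round steel collar on which the crank's hub rests when home. A 17 mm square drive rises 21 mm from it and ends in a round pilot, 13 mm across, 3 mm high. The angle of the square is not reported and differs every time (repeats each 90 deg): look or feel for it. Axes as the easel's; they do not turn with the screw
- screw_top (a point): on the screw's axis, top of the pilot, 24 mm above drive_foot; axes as the easel's, not turning with the screw. Turned clockwise seen from above, the screw lifts the ledge 16 mm a turn (ledge travel 53 mm), against a steady friction of about 0.22 N m; it stays where it is left
- crank: dark steel crank handle, 0.34 kg, standing upright on its hub. Origin: centre of the hub's open underside; z up, x along the arm. Hub 37 mm across; a 19 mm square socket, 26 mm deep, opens below, its sides along x and y: 1 mm play a side, so it drops over the square within about 6 deg when centred, and sits by its own weight. Arm 16 mm wide at z = 26 to 35 mm, out to x = 62 mm
- hub_flats (a point): on the hub's axis at z = 40 mm in the crank's frame, axes as the crank's: middle of the block on top of the hub (z = 26 to 50 mm), 38 mm across its flats; best held across y, as the arm leaves it along +x and a round counterweight (26 mm across, z = 26 to 44 mm) stands at x = -36 mm
- grip_mid (a point): middle of the crank's upright black grip, at x = 62, z = 68 mm in the crank's frame (62 mm from the screw's axis when fitted); the grip is 23 to 25 mm across, from z = 37 to 90 mm, and revolves freely about its own upright axis
- mini_canvas: stretched canvas 100 x 100 x 16 mm, 60 g, standing upright on the ledge with its picture to the front (-x of the easel), against two back strips and behind a 9 mm front lip. Origin: centre of its back face; its x axis points up, z to the front. The ledge starts some 45 to 49 mm above the counter
- canvas_top (a point): middle of the canvas's top edge (halfway through its thickness); its x axis points up
- clip: top clip: pale wooden block clamped on the two rods by brass thumbscrews, at a height that differs every time, with a nose that overhangs the canvas's top edge to the front. Origin: on the easel's middle axis, 160 mm below the mouth of the groove
- clip_mouth (a point): middle of the mouth (lower opening) of the clip's groove; axes as the easel's. The groove is 21 mm wide front to back (x), 70 mm long (y), and its roof is 12 mm above this point
- ink_bottle: dark square ink bottle 46 x 46 x 57 mm, a bystander; origin: centre of its underside
- paint_jar: white jar with screw lid, 60 mm across, 80 mm high, a bystander; origin: centre of its underside
- tape: roll of masking tape lying flat, 99 mm across, 24 mm high, a bystander; origin: centre of its underside
Things that resemble listed ones, but are neither listed nor needed, are in the scene too. Several things look just like the crank: the one meant starts nearest to the robot's base.

How it is judged:
By the outcome, as a careful person would: the job done as asked, in the order asked, and still so for the second after the job is handed in, with the robot touching nothing.
It also fails if it takes over 72 s, if anything falls off the work surface, if the arm or the gripper's body presses on something with over 40 N, if the wrist force passes 120 N, or if a joint passes its speed limit or range.

## Working session

There is one attempt and no reset: what is moved stays moved. The work goes in short steps, Python scripts to look and compute and a tool call to move; the robot and the scene stay as the last step left them, time stands still between calls to the robot, and variables do not carry over. Pictures are saved under pics/ and viewed, about 8 in all and at most 12, crops included, and the job is handed in when it is done.

Besides the shell and the picture viewer there is one more tool, called after "Request:" by a JSON object that holds its "fn" and its "kwargs", one argument or row to a line. servo_tool: Moves the arm, as the interface text tells. Its arguments: {"type":"object","properties":{"targets":{"type":"array","items":{"type":"object","properties":{"offset":{"type":"array","items":{"type":"number"}},"rot":{"type":"array","items":{"type":"number"}}}}},"hand":{"type":"number"}},"required":["targets"]}

```bash
mkdir -p pics; ls
cat > h.py <<'E'
from cell import bot
import numpy as np, cv2
def save(name,fn,crop=None,scale=1):
    s=bot.snapshot(name); im=s["pixels"][:,:,::-1]
    np.savez('pics/'+fn+'.npz',**{k:np.array(v) for k,v in s.items()})
    if crop: im=im[crop[1]:crop[3],crop[0]:crop[2]]
    im=cv2.resize(im,None,fx=scale,fy=scale,interpolation=cv2.INTER_CUBIC)
    cv2.imwrite('pics/'+fn+'.png',im); return s
def ray(fn,px):
    s=np.load('pics/'+fn+'.npz')
    u=cv2.undistortPoints(np.array([[px]],float),s['camera_matrix'],s['dist_coeffs'])[0,0]
    d=np.array([u[0],u[1],1.])
    if 'R' in s: R=s['R'];t=s['t'];return -R.T@t, R.T@d
    T=s['W']@s['T_tool_cam'];return T[:3,3],T[:3,:3]@d
def atz(fn,px,z):
    o,d=ray(fn,px);return o+d*(z-o[2])/d[2]
def proj(fn,X):
    s=np.load('pics/'+fn+'.npz')
    if 'R' in s: R=s['R'];t=s['t']
    else:
        T=np.linalg.inv(s['W']@s['T_tool_cam']);R=T[:3,:3];t=T[:3,3]
    return cv2.projectPoints(np.array(X,float).reshape(-1,1,3),cv2.Rodrigues(R)[0],t,s['camera_matrix'],s['dist_coeffs'])[0][:,0]
def tri(obs):
    A=0;b=0
    for fn,px in obs:
        o,d=ray(fn,px);d=d/np.linalg.norm(d);P=np.eye(3)-np.outer(d,d);A=A+P;b=b+P@o
    return np.linalg.solve(A,b)
from scipy.spatial.transform import Rotation as Ro
def wrist(fn,crop=None,scale=1):
    o=bot.get_obs();W=np.eye(4);W[:3,:3]=Ro.from_quat(o['ee_rot']).as_matrix();W[:3,3]=o['position']
    s=save('wrist',fn,crop,scale)
    np.savez('pics/'+fn+'.npz',W=W,**{k:np.array(v) for k,v in s.items()})
E
python3 - <<'E'
from h import *
a=save('scene','s1');b=save('side','d1')
im=np.vstack([a['pixels'],b['pixels']])[:,:,::-1]
cv2.imwrite('pics/s1b.png',cv2.resize(a['pixels'][:,:,::-1],(800,600)))
cv2.imwrite('pics/d1b.png',cv2.resize(b['pixels'][:,:,::-1],(800,600)))
for s in (a,b): print(-s['R'].T@s['t'],s['R'][2])
print(bot.get_obs())
E
```

```text
pics
[-0.11479292 -1.55938301  1.20162168] [ 0.35833906  0.74890197 -0.55743965]
[0.23587255 0.97681279 0.69574479] [ 0.20440766 -0.88880946 -0.41016492]
{'clock': 0.1, 'qpos': array([-0.04299941,  0.46828579, -0.01163843,  1.60353232,  0.00598506,
        1.07139427, -0.05631438]), 'qd': array([ 6.08210706e-04, -2.69093141e-03,  3.75008248e-04, -1.03305200e-03,
        2.85042845e-04, -5.16493988e-04, -8.89019199e-05]), 'joint_efforts': array([ 1.06754396e-03, -5.33521950e+01,  2.19214533e-02, -2.51963443e+01,
        1.15740488e-02,  4.25570266e-03,  1.47225879e-06]), 'position': array([ 6.49534057e-01, -3.83317586e-05,  2.52435395e-01]), 'ee_rot': array([ 7.07125930e-01,  7.07087188e-01, -5.89825113e-04, -5.29217657e-04]), 'wrist_force': array([-0.14811985,  0.04560397,  0.50192422]), 'torque': array([-0.03005037,  0.00962518, -0.02531705]), 'grip_width': 0.08549608222172816}
```

View pics/s1b.png

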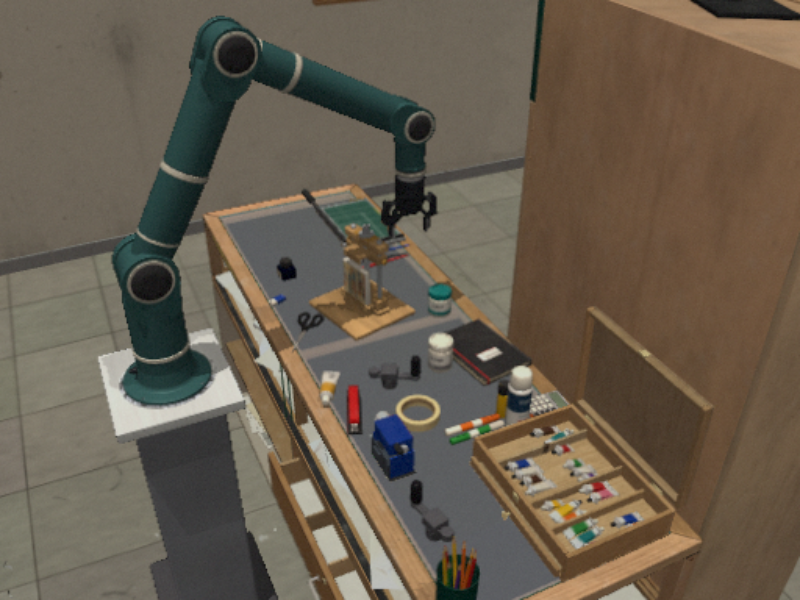

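View pics/d1b.png

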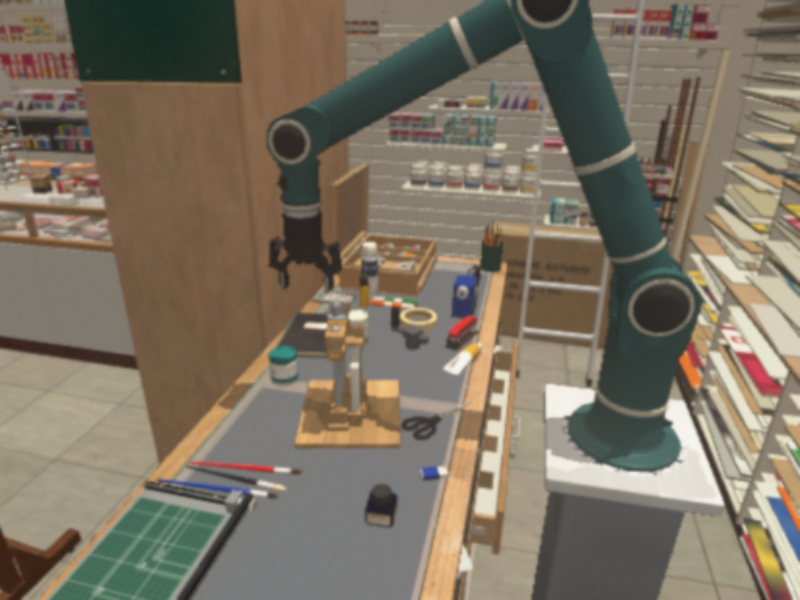

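Run:
```python
from h import *
k=1/1.5625
for n,f,p,z in [('crankA hub','s1',(389,372),.04),('gripA','s1',(415,358),.09),('counterA','s1',(376,372),.044),('crankB','s1',(436,522),.03),('gripB','s1',(416,483),.09),
 ('eL','s1',(310,298),.018),('eF','s1',(357,331),.018),('eR','s1',(413,304),.018),
 ('eLd','d1',(400,440),.018),('eR d','d1',(299,440),.018),('e3','d1',(400,381),.018),('e4','d1',(310,381),.018),('jar','s1',(440,340),.08),('tape','s1',(418,410),.024)]:
    print(n,atz(f,np.array(p)*k,z).round(3))
a=np.load('pics/s1.npz')['pixels'][:,:,::-1]
b=np.load('pics/d1.npz')['pixels'][:,:,::-1]
c1=cv2.resize(a[135:255,190:310],(600,600),interpolation=2)
cv2.imwrite('pics/c1.png',c1)
```

```text
crankA hub [ 0.48  -0.257  0.04 ]
gripA [ 0.53  -0.292  0.09 ]
counterA [ 0.45  -0.249  0.044]
crankB [ 0.377 -0.697  0.03 ]
gripB [ 0.361 -0.641  0.09 ]
eL [0.428 0.15  0.018]
eF [ 0.486 -0.046  0.018]
eR [0.672 0.005 0.018]
eLd [0.421 0.142 0.018]
eR d [0.605 0.188 0.018]
e3 [ 0.467 -0.058  0.018]
e4 [ 0.66  -0.009  0.018]
jar [ 0.622 -0.243  0.08 ]
tape [ 0.491 -0.39   0.024]
```

View pics/c1.png

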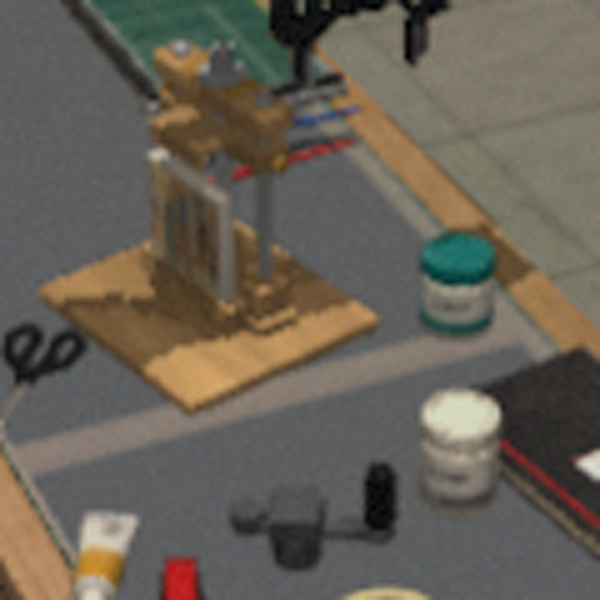

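Run:
```python
from h import *
wrist('w0');s=np.load('pics/w0.npz');print(s['T_tool_cam'].round(3),s['camera_matrix'].round(0))
```

```text
[[ 0.001 -0.961 -0.275  0.07 ]
 [ 1.     0.001 -0.001 -0.001]
 [ 0.001 -0.275  0.961 -0.12 ]
 [ 0.     0.     0.     1.   ]] [[326.   0. 254.]
 [  0. 326. 198.]
 [  0.   0.   1.]]
```

Request:
{"fn": "servo_tool", "kwargs": {
  "targets": [
    {"offset": [0,0,-45],"rot": [0,0,0]},
    {"offset": [0,0,-45],"rot": [0,0,0]},
    {"offset": [20,-40,-20],"rot": [0,0,0]},
    {"offset": [30,-40,0],"rot": [0,0,0]},
    {"offset": [20,-20,0],"rot": [0,0,0]},
    {"offset": [0,0,0],"rot": [0,0,0]},
    {"offset": [0,0,0],"rot": [0,0,0]}
  ]
}}

```text
clock: 0.85
position: [0.5499, 0.07, 0.3636]
ee_rot: [0.707, 0.707, 0.0, 0.0]
wrist_force: [-0.1, -0.1, -0.2]
grip_width: 0.086
```

Run:
```python
from h import *
wrist('w1',scale=1.5625)
print(proj('w1',[[.564,.078,.257],[.564,.078,.233]])*1.5625)
```

```text
[[428.55292974 302.93731044]
 [425.70443179 290.44405768]]
```

View pics/w1.png

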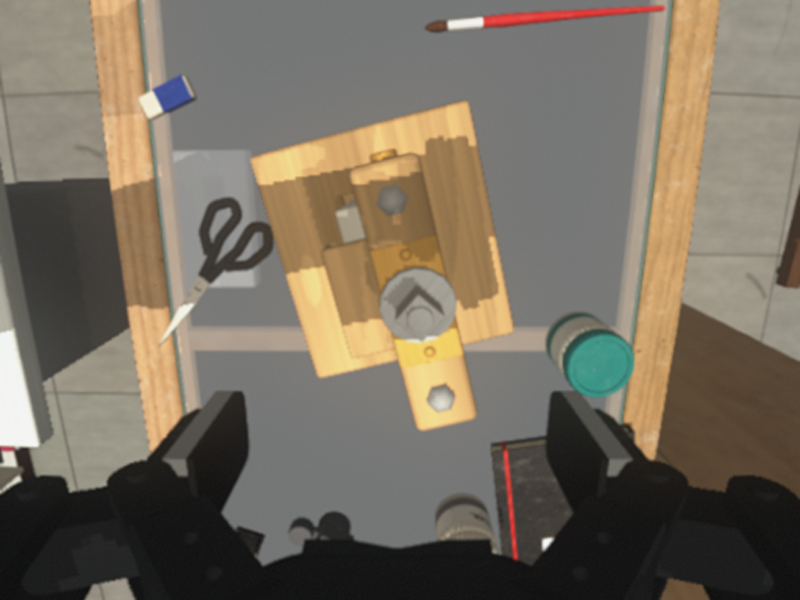

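Run:
```python
from h import *
k=1/1.5625
a=atz('w1',np.array([391,199])*k,.230);b=atz('w1',np.array([441,398])*k,.230)
print('collar',atz('w1',np.array([418,304])*k,.233),'pilot',atz('w1',np.array([421,317])*k,.257))
print(a,b,np.linalg.norm(a-b),(a+b)/2,np.degrees(np.arctan2(-(a-b)[0],(a-b)[1])))
im=np.load('pics/w1.npz')['pixels'][:,:,::-1]
cv2.imwrite('pics/w1c.png',cv2.resize(im[165:220,235:300],None,fx=10,fy=10,interpolation=2))
```

```text
collar [0.56019165 0.0708741  0.233     ] pilot [0.56061801 0.07122145 0.257     ]
[0.54645051 0.1232625  0.23      ] [0.57362035 0.01681764 0.23      ] 0.1098576788021925 [0.56003543 0.07004007 0.23      ] 14.318897625855934
```

View pics/w1c.png

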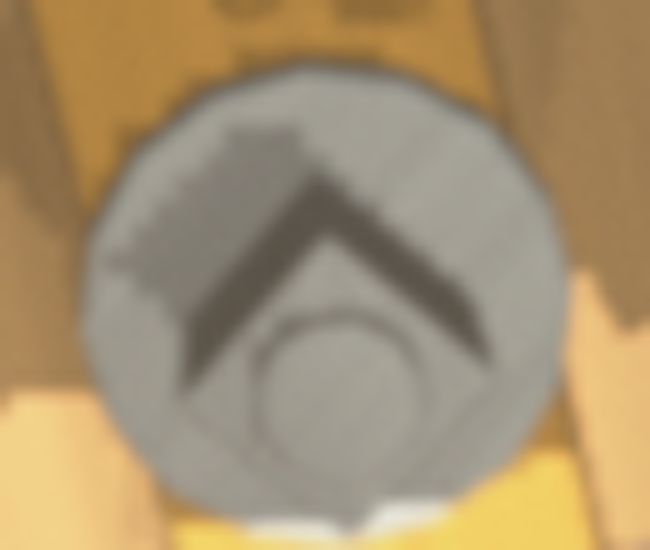

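Run:
```python
from h import *
f=lambda p,z:atz('w1',(234.5+p[0]/10,164.5+p[1]/10),z)
for pts,z in (([(182,392),(325,237),(492,368)],.254),([(187,325),(318,175),(465,300)],.233)):
    L,A,R=[f(p,z) for p in pts]
    for u,v in ((L,A),(A,R)):
        d=v-u;print(np.linalg.norm(d).round(4),np.degrees(np.arctan2(d[1],d[0])).round(1)%90)
```

```text
0.0157 48.6
0.0159 51.4
0.0161 50.0
0.0156 49.3
```

```bash
cat >> h.py <<'E'
def plan(target,heading_y,n,cur=None,hc=None):
    "rows to world target pos with tool down, tool y heading (deg)"
    o=bot.get_obs();p=o['position'] if cur is None else np.array(cur)
    Rm=Ro.from_quat(o['ee_rot']).as_matrix()
    if hc is None: hc=np.degrees(np.arctan2(Rm[1,1],Rm[0,1]))
    d=(np.array(target)-p)/n; dh=((heading_y-hc+180)%360-180)/n
    print('from',p.round(4),hc.round(2) if hasattr(hc,'round') else hc)
    for i in range(n):
        h=np.radians(hc+dh*i); y=np.array([np.cos(h),np.sin(h),0]); x=np.array([-np.sin(h),np.cos(h),0])
        print([round(float(v)*1000,1) for v in (d@x,d@y,-d[2])],round(-np.radians(dh),4))
E
python3 - <<'E'
from h import *
plan([.48,-.257,.28],55,8)
E
```

```text
from [0.5504 0.0692 0.3633] -0.05
[-40.8, -8.8, 10.4] -0.1201
[-39.4, -13.6, 10.4] -0.1201
[-37.5, -18.2, 10.4] -0.1201
[-35.1, -22.6, 10.4] -0.1201
[-32.1, -26.6, 10.4] -0.1201
[-28.7, -30.3, 10.4] -0.1201
[-24.9, -33.5, 10.4] -0.1201
[-20.7, -36.2, 10.4] -0.1201
```

Request:
{"fn": "servo_tool", "kwargs": {
  "targets": [
    {"offset": [-41,-9,6],"rot": [0,0,-0.12]},
    {"offset": [-39,-14,6],"rot": [0,0,-0.12]},
    {"offset": [-37,-18,10],"rot": [0,0,-0.12]},
    {"offset": [-35,-23,12],"rot": [0,0,-0.12]},
    {"offset": [-32,-27,12],"rot": [0,0,-0.12]},
    {"offset": [-29,-30,12],"rot": [0,0,-0.12]},
    {"offset": [-25,-33,12],"rot": [0,0,-0.12]},
    {"offset": [-21,-36,12],"rot": [0,0,-0.12]},
    {"offset": [0,0,0],"rot": [0,0,0]},
    {"offset": [0,0,0],"rot": [0,0,0]}
  ]
}}

```text
clock: 1.9
position: [0.4789, -0.2578, 0.2803]
ee_rot: [0.303, 0.953, -0.0, -0.001]
wrist_force: [0.1, 0.6, 0.6]
grip_width: 0.0857
```

Run:
```python
from h import *
print(bot.get_obs()['position'])
wrist('w2',scale=1.5625)
```

```text
[ 0.47894645 -0.25777086  0.28032987]
```

View pics/w2.png

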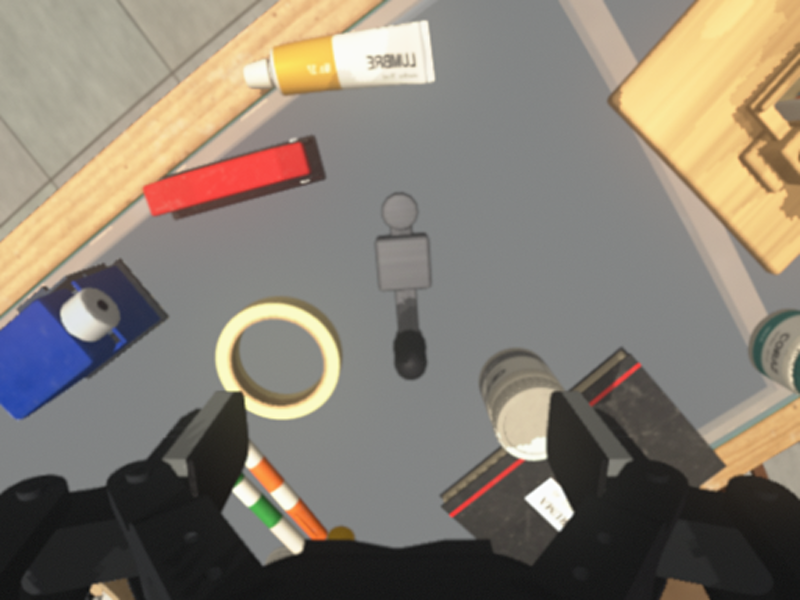

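Run:
```python
from h import *
k=1/1.5625
c=[atz('w2',np.array(p)*k,.05) for p in [(376,236),(429,233),(432,288),(379,291)]]
for i in range(4):
    d=c[(i+1)%4]-c[i];print(np.linalg.norm(d).round(4),np.degrees(np.arctan2(d[1],d[0])).round(1))
m=np.mean(c,0);w=atz('w2',np.array((399,210.5))*k,.044);g=atz('w2',np.array((410,366))*k,.09);print(m,w,g)
for d in (g-m,m-w,g-w): print(np.hypot(d[0],d[1]).round(4),np.degrees(np.arctan2(d[1],d[0])).round(1))
```

```text
0.0365 58.0
0.0389 -31.2
0.0376 -121.9
0.039 147.3
[ 0.47767713 -0.25149092  0.05      ] [ 0.4468663  -0.23400631  0.044     ] [ 0.52980104 -0.28385201  0.09      ]
0.0614 -31.8
0.0354 -29.6
0.0968 -31.0
```

Run:
```python
from h import *
plan([.4777,-.2515,.043],58.7,6)
```

```text
from [ 0.4797 -0.2562  0.2808] 54.86
[0.7, 0.4, 39.6] -0.0112
[0.7, 0.5, 39.6] -0.0112
[0.7, 0.5, 39.6] -0.0112
[0.7, 0.5, 39.6] -0.0112
[0.7, 0.5, 39.6] -0.0112
[0.7, 0.5, 39.6] -0.0112
```

Request:
{"fn": "servo_tool", "kwargs": {
  "targets": [
    {"offset": [2,2,45],"rot": [0,0,-0.035]},
    {"offset": [2.5,1.5,45],"rot": [0,0,-0.032]},
    {"offset": [0,0,45],"rot": [0,0,0]},
    {"offset": [0,0,40],"rot": [0,0,0]},
    {"offset": [0,0,32],"rot": [0,0,0]},
    {"offset": [0,0,20],"rot": [0,0,0]},
    {"offset": [0,0,10],"rot": [0,0,0]},
    {"offset": [0,0,0],"rot": [0,0,0]},
    {"offset": [0,0,0],"rot": [0,0,0]}
  ]
}}

```text
clock: 2.85
position: [0.4789, -0.25, 0.0452]
ee_rot: [0.268, 0.963, -0.0, 0.001]
wrist_force: [0.7, -0.5, 0.3]
grip_width: 0.0852
```

Request:
{"fn": "servo_tool", "kwargs": {
  "targets": [
    {"offset": [0,0,0],"rot": [0,0,0]},
    {"offset": [0,0,0],"rot": [0,0,0]},
    {"offset": [0,0,0],"rot": [0,0,0]},
    {"offset": [0,0,0],"rot": [0,0,0]},
    {"offset": [0,0,0],"rot": [0,0,0]},
    {"offset": [0,0,0],"rot": [0,0,0]},
    {"offset": [0,0,0],"rot": [0,0,0]},
    {"offset": [0,0,0],"rot": [0,0,0]}
  ],
  "hand": 25
}}

```text
clock: 3.65
position: [0.4782, -0.2506, 0.0453]
ee_rot: [0.269, 0.963, -0.0, 0.001]
wrist_force: [-0.9, 0.2, 5.4]
grip_width: 0.0373
```

Request:
{"fn": "servo_tool", "kwargs": {
  "targets": [
    {"offset": [0,0,-10],"rot": [0,0,0]},
    {"offset": [0,0,-30],"rot": [0,0,0]},
    {"offset": [0,0,-45],"rot": [0,0,0]},
    {"offset": [0,0,-45],"rot": [0,0,0]},
    {"offset": [0,0,-45],"rot": [0,0,0]},
    {"offset": [0,0,-45],"rot": [0,0,0]},
    {"offset": [0,0,-45],"rot": [0,0,0]},
    {"offset": [0,0,-25],"rot": [0,0,0]},
    {"offset": [0,0,0],"rot": [0,0,0]}
  ]
}}

```text
clock: 4.55
position: [0.4791, -0.2508, 0.3387]
ee_rot: [0.269, 0.963, -0.001, 0.004]
wrist_force: [0.6, -0.4, -3.4]
grip_width: 0.0369
```

Run:
```python
from h import *
print(bot.get_obs()['wrist_force'],bot.get_obs()['torque'])
wrist('w3',scale=1.5625)
plan([.5604,.0710,.335],50,10)
```

```text
[ 0.58419733 -0.41945382 -3.36462881] [0.03748755 0.05218845 0.01583056]
from [ 0.4779 -0.2503  0.3357] 58.83
[9.6, 31.8, 0.1] 0.0154
[10.1, 31.6, 0.1] 0.0154
[10.5, 31.4, 0.1] 0.0154
[11.0, 31.3, 0.1] 0.0154
[11.5, 31.1, 0.1] 0.0154
[12.0, 30.9, 0.1] 0.0154
[12.5, 30.7, 0.1] 0.0154
[12.9, 30.5, 0.1] 0.0154
[13.4, 30.3, 0.1] 0.0154
[13.9, 30.1, 0.1] 0.0154
```

View pics/w3.png

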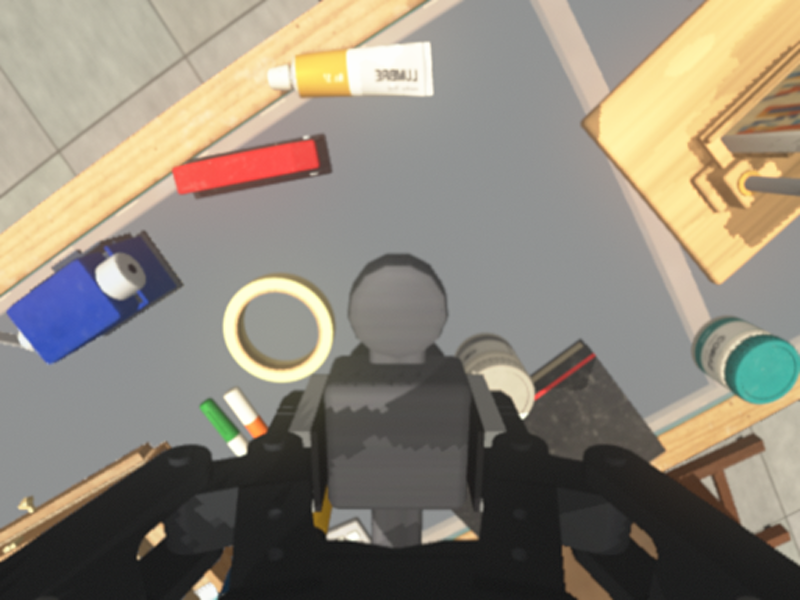

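Run:
```python
from h import *
k=1/1.5625
s=np.load('pics/w3.npz');Wi=np.linalg.inv(s['W']);T=s['T_tool_cam']
def tz(p,z):
    u=cv2.undistortPoints(np.array([[p]],float)*k,s['camera_matrix'],s['dist_coeffs'])[0,0]
    d=T[:3,:3]@[u[0],u[1],1];o=T[:3,3];return (o+d*(z-o[2])/d[2])*1000
for p,z in [((397,313),.001),((349,308),.001),((447,308),.001),((397,272),.001),((397,352),.001),((333,358),-.006),((467,358),-.006),((474,508),-.006),((327,508),-.006)]: print(p,tz(p,z).round(1))
```

```text
(397, 313) [34.8 -0.3  1. ]
(349, 308) [ 36.1 -12.1   1. ]
(447, 308) [36.1 12.   1. ]
(397, 272) [45.1 -0.3  1. ]
(397, 352) [24.5 -0.3  1. ]
(333, 358) [ 25.6 -15.6  -6. ]
(467, 358) [25.7 16.5 -6. ]
(474, 508) [-17.   20.2  -6. ]
(327, 508) [-17.  -18.8  -6. ]
```

Run:
```python
from h import *
im=np.load('pics/w3.npz')['pixels'][:,:,::-1]
c=np.clip(im[155:360,180:340].astype(float)*1.8,0,255).astype('uint8')
cv2.imwrite('pics/w3c.png',cv2.resize(c,None,fx=2.9,fy=2.9,interpolation=2))
```

```text
(no output)
```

View pics/w3c.png

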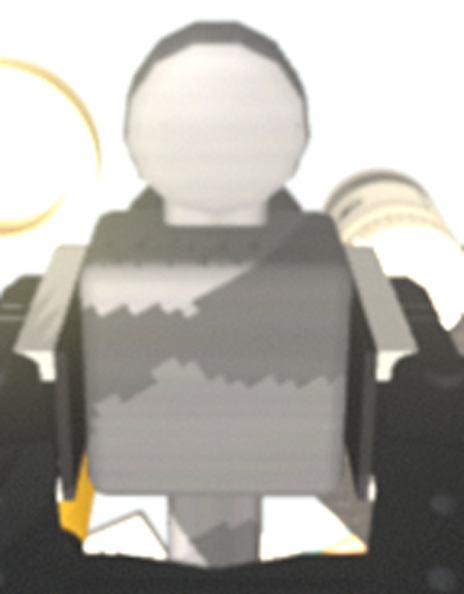

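Run:
```python
from h import *
s=np.load('pics/w3.npz');T=s['T_tool_cam']
def tz(p,z):
    p=(179.5+p[0]/2.9,154.5+p[1]/2.9)
    u=cv2.undistortPoints(np.array([[p]],float),s['camera_matrix'],s['dist_coeffs'])[0,0]
    d=T[:3,:3]@[u[0],u[1],1];o=T[:3,3];return (o+d*(z-o[2])/d[2])*1000
for p,z in [((217,129),.001),((217,43),.001),((217,215),.001),((82,268),-.005),((352,268),-.005),((217,490),-.005),((88,480),-.005),((346,480),-.005)]: print(p,tz(p,z).round(1))
```

```text
(217, 129) [35.4 -0.2  1. ]
(217, 43) [47.  -0.2  1. ]
(217, 215) [23.1 -0.2  1. ]
(82, 268) [ 17.9 -18.1  -5. ]
(352, 268) [17.9 17.7 -5. ]
(217, 490) [-16.9  -0.1  -5. ]
(88, 480) [-15.2 -18.6  -5. ]
(346, 480) [-15.2  18.3  -5. ]
```

Request:
{"fn": "servo_tool", "kwargs": {
  "targets": [
    {"offset": [5,16,0],"rot": [0,0,0.015]},
    {"offset": [10,32,0],"rot": [0,0,0.015]},
    {"offset": [10,32,0],"rot": [0,0,0.015]},
    {"offset": [11,31,0],"rot": [0,0,0.015]},
    {"offset": [11,31,0],"rot": [0,0,0.015]},
    {"offset": [12,31,0],"rot": [0,0,0.015]},
    {"offset": [12,31,0],"rot": [0,0,0.015]},
    {"offset": [13,31,0],"rot": [0,0,0.015]},
    {"offset": [13,30,0],"rot": [0,0,0.015]},
    {"offset": [14,30,0],"rot": [0,0,0.019]},
    {"offset": [7,15,0],"rot": [0,0,0]},
    {"offset": [0,0,0],"rot": [0,0,0]}
  ]
}}

```text
clock: 5.8
position: [0.5608, 0.0738, 0.3321]
ee_rot: [0.34, 0.941, -0.0, -0.002]
wrist_force: [0.4, 0.1, -3.1]
grip_width: 0.0369
```

Request:
{"fn": "servo_tool", "kwargs": {
  "targets": [
    {"offset": [0,0,0],"rot": [0,0,0]},
    {"offset": [0,0,0],"rot": [0,0,0]}
  ]
}}

```text
clock: 6.0
position: [0.5613, 0.0689, 0.3335]
ee_rot: [0.343, 0.939, -0.001, -0.0]
wrist_force: [-0.7, -0.9, -3.2]
grip_width: 0.0369
```

Run:
```python
from h import *
P=[]
for i in range(3):
    o=bot.get_obs();P.append(o['position']);bot.snapshot('wrist')
    print(o['position'],Ro.from_quat(o['ee_rot']).as_matrix()[:,1:].round(4).tolist())
plan([.5604,.0710,.300],50,1,cur=np.mean(P,0))
```

```text
[0.56129537 0.06894871 0.33354857] [[0.6445, -0.0014], [0.7646, -0.0013], [-0.0019, -1.0]]
[0.56141307 0.06907174 0.33384253] [[0.6446, -0.0008], [0.7645, -0.001], [-0.0013, -1.0]]
[0.56149924 0.06931492 0.33411182] [[0.6445, -0.0004], [0.7646, -0.0007], [-0.0008, -1.0]]
from [0.5614 0.0691 0.3338] 49.89
[2.0, 0.8, 33.8] -0.0019
```

Request:
{"fn": "servo_tool", "kwargs": {
  "targets": [
    {"offset": [0,0,8],"rot": [0,0,0]},
    {"offset": [0,0,8],"rot": [0,0,0]},
    {"offset": [0,0,8],"rot": [0,0,0]},
    {"offset": [0,0,0],"rot": [0,0,0]},
    {"offset": [0,0,0],"rot": [0,0,0]}
  ]
}}

```text
clock: 6.65
position: [0.5615, 0.0711, 0.3099]
ee_rot: [0.342, 0.94, -0.0, -0.0]
wrist_force: [0.7, 0.5, -2.0]
grip_width: 0.0372
```

Request:
{"fn": "servo_tool", "kwargs": {
  "targets": [
    {"offset": [0,0,0],"rot": [0,0,0]}
  ]
}}

```text
clock: 6.75
position: [0.5619, 0.0712, 0.3105]
ee_rot: [0.342, 0.94, 0.0, 0.0]
wrist_force: [0.5, -0.4, -2.8]
grip_width: 0.037
```

Run:
```python
from h import *
for i in range(3):
    o=bot.get_obs();print(o['position'],o['wrist_force']);wrist('w4' if i==0 else 'w4b',crop=(140,60,390,250),scale=3)
plan([.5604,.0710,.300],50,1)
```

```text
[0.56185726 0.07120565 0.31051021] [ 0.53727258 -0.38635095 -2.81691305]
[0.56187039 0.0711981  0.31062424] [-0.00683266 -0.51484898 -2.89503799]
[0.56187708 0.07119268 0.31067078] [ 0.67281044 -0.34572961 -4.05038387]
from [0.5618 0.0712 0.3106] 50.02
[1.0, -1.0, 10.6] 0.0003
```

View pics/w4.png

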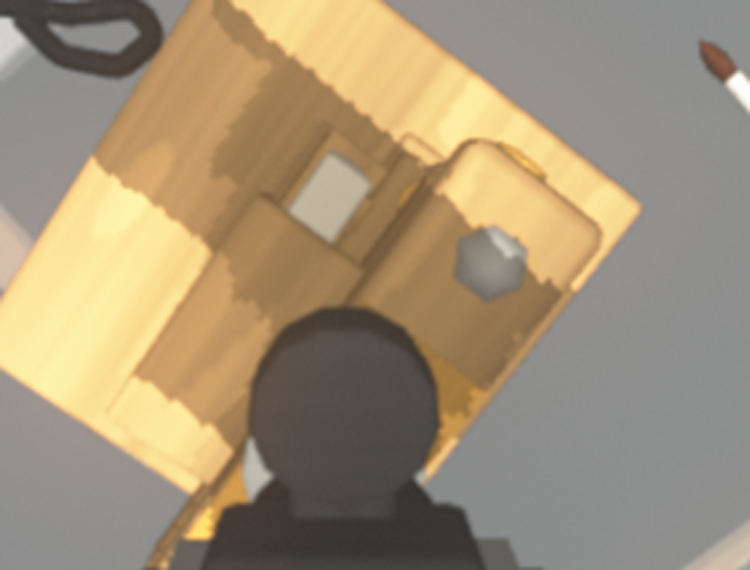

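Run:
```python
from h import *
print(atz('w4',(139.5+490/3+.5,59.5+265/3+.5),.230))
```

```text
[0.54680655 0.12283753 0.23      ]
```

Request:
{"fn": "servo_tool", "kwargs": {
  "targets": [
    {"offset": [1,-1,2],"rot": [0,0,0]},
    {"offset": [0,0,3],"rot": [0,0,0]},
    {"offset": [0,0,2],"rot": [0,0,0]},
    {"offset": [0,0,2],"rot": [0,0,0]},
    {"offset": [0,0,2],"rot": [0,0,0]},
    {"offset": [0,0,1.5],"rot": [0,0,0]},
    {"offset": [0,0,0],"rot": [0,0,0]}
  ]
}}

```text
clock: 7.6
position: [0.5601, 0.0709, 0.2975]
ee_rot: [0.342, 0.94, -0.0, -0.0]
wrist_force: [0.5, 0.0, -3.5]
grip_width: 0.037
```

Request:
{"fn": "servo_tool", "kwargs": {
  "targets": [
    {"offset": [0,0,1.5],"rot": [0,0,0]},
    {"offset": [0,0,1.5],"rot": [0,0,0]},
    {"offset": [0,0,1],"rot": [0,0,0]},
    {"offset": [0,0,0],"rot": [0,0,0]}
  ]
}}

```text
clock: 8.0
position: [0.5601, 0.0709, 0.2936]
ee_rot: [0.342, 0.94, -0.0, -0.0]
wrist_force: [0.1, -0.9, -3.1]
grip_width: 0.037
```

Request:
{"fn": "servo_tool", "kwargs": {
  "targets": [
    {"offset": [0,0,2],"rot": [0,0,0]},
    {"offset": [0,0,2],"rot": [0,0,0]},
    {"offset": [0,0,2],"rot": [0,0,0]},
    {"offset": [0,0,2],"rot": [0,0,0]},
    {"offset": [0,0,2],"rot": [0,0,0]},
    {"offset": [0,0,1.5],"rot": [0,0,0]},
    {"offset": [0,0,0],"rot": [0,0,0]}
  ]
}}

```text
clock: 8.7
position: [0.5601, 0.0709, 0.282]
ee_rot: [0.342, 0.94, -0.0, -0.0]
wrist_force: [-0.5, -0.0, -3.4]
grip_width: 0.0371
```

Smoothly over the square. Down the last millimetres until it lands.

Request:
{"fn": "servo_tool", "kwargs": {
  "targets": [
    {"offset": [0,0,1],"rot": [0,0,0]},
    {"offset": [0,0,1],"rot": [0,0,0]},
    {"offset": [0,0,0],"rot": [0,0,0]}
  ]
}}

```text
clock: 9.0
position: [0.5602, 0.0709, 0.2801]
ee_rot: [0.342, 0.94, -0.0, -0.0]
wrist_force: [-0.3, -0.2, -3.5]
grip_width: 0.037
```

Request:
{"fn": "servo_tool", "kwargs": {
  "targets": [
    {"offset": [0,0,1],"rot": [0,0,0]},
    {"offset": [0,0,0],"rot": [0,0,0]}
  ]
}}

```text
clock: 9.2
position: [0.5602, 0.0709, 0.2792]
ee_rot: [0.342, 0.94, -0.0, -0.0]
wrist_force: [-0.5, -0.0, -3.1]
grip_width: 0.0371
```

Request:
{"fn": "servo_tool", "kwargs": {
  "targets": [
    {"offset": [0,0,0],"rot": [0,0,0]},
    {"offset": [0,0,0],"rot": [0,0,0]},
    {"offset": [0,0,0],"rot": [0,0,0]},
    {"offset": [0,0,0],"rot": [0,0,0]},
    {"offset": [0,0,-10],"rot": [0,0,0]},
    {"offset": [0,0,-30],"rot": [0,0,0]},
    {"offset": [0,0,-40],"rot": [0,0,0]},
    {"offset": [0,0,-10],"rot": [0,0,0]},
    {"offset": [0,0,0],"rot": [0,0,0]}
  ],
  "hand": 75
}}

```text
clock: 10.1
position: [0.5612, 0.0712, 0.3721]
ee_rot: [0.342, 0.94, 0.001, 0.002]
wrist_force: [0.2, -0.6, -0.4]
grip_width: 0.0752
```

Run:
```python
from h import *
plan([.493,.200,.34],14,6)
```

```text
from [0.5612 0.0712 0.3721] 50.01
[22.5, 9.1, 5.3] 0.1048
[23.3, 6.7, 5.3] 0.1048
[23.9, 4.3, 5.3] 0.1048
[24.2, 1.7, 5.3] 0.1048
[24.3, -0.8, 5.3] 0.1048
[24.1, -3.3, 5.3] 0.1048
```

Request:
{"fn": "servo_tool", "kwargs": {
  "targets": [
    {"offset": [22,9,5],"rot": [0,0,0.105]},
    {"offset": [23,7,5],"rot": [0,0,0.105]},
    {"offset": [24,4,5],"rot": [0,0,0.105]},
    {"offset": [24,2,5],"rot": [0,0,0.105]},
    {"offset": [24,-1,5],"rot": [0,0,0.105]},
    {"offset": [24,-3,15],"rot": [0,0,0.105]},
    {"offset": [0,0,30],"rot": [0,-0.14,0]},
    {"offset": [5,0,30],"rot": [0,-0.14,0]},
    {"offset": [0,0,0],"rot": [0,-0.14,0]},
    {"offset": [0,0,0],"rot": [0,-0.14,0]},
    {"offset": [0,0,0],"rot": [0,-0.14,0]},
    {"offset": [0,0,0],"rot": [0,-0.14,0]}
  ]
}}

```text
clock: 11.3
position: [0.4926, 0.2, 0.2683]
ee_rot: [0.561, 0.719, -0.253, 0.323]
wrist_force: [-0.2, -0.0, 0.2]
grip_width: 0.0753
```

Request:
{"fn": "servo_tool", "kwargs": {
  "targets": [
    {"offset": [0,0,0],"rot": [0,0,0]},
    {"offset": [0,0,0],"rot": [0,0,0]},
    {"offset": [0,0,0],"rot": [0,0,0]},
    {"offset": [0,0,0],"rot": [0,0,0]}
  ]
}}

```text
clock: 11.7
position: [0.4936, 0.1983, 0.2699]
ee_rot: [0.564, 0.718, -0.251, 0.321]
wrist_force: [-0.3, -0.3, 0.2]
grip_width: 0.075
```

Run:
```python
from h import *
wrist('w5',scale=1.5625);print(bot.get_obs()['position'],bot.get_obs()['clock'])
```

```text
[0.49358881 0.19839414 0.2699213 ] 11.75
```

View pics/w5.png

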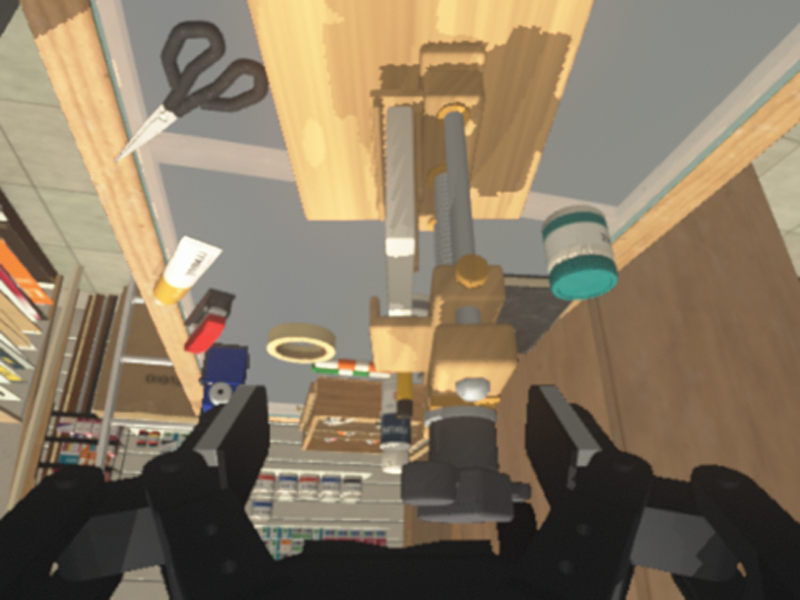

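Run:
```python
from h import *
im=np.load('pics/w5.npz')['pixels'][:,:,::-1]
c=np.clip(im[140:250,215:345].astype(float)*1.25,0,255).astype('uint8')
cv2.imwrite('pics/w5c.png',cv2.resize(c,None,fx=5.4,fy=5.4,interpolation=2))
h=np.radians(14.3);X=np.array([np.cos(h),np.sin(h),0]);Y=np.array([-np.sin(h),np.cos(h),0]);O=np.array([.5604,.071,0])-.02*X
E=lambda x,y,z:O+x/1000*X+y/1000*Y+[0,0,z/1000]
cr=lambda p:((proj('w5',[E(*q) for q in p])-[214.5,139.5])*5.4).round(0)
print('rod top',cr([(20,55,227)]))
print('canvas L z140..155 y50, x=-10,-26')
for z in (140,145,150,155): print(z,cr([(-10,50,z),(-26,50,z),(-18,50,z),(-18,35,z)]).tolist())
for z in (165,175,185,195,205): print(z,cr([(-30,35,z),(-8,35,z),(0,35,z),(0,40,z)]).tolist())
```

```text
rod top [[476. 569.]]
canvas L z140..155 y50, x=-10,-26
140 [[241.0, 40.0], [138.0, 41.0], [189.0, 40.0], [191.0, 94.0]]
145 [[241.0, 67.0], [137.0, 68.0], [189.0, 67.0], [191.0, 120.0]]
150 [[241.0, 94.0], [137.0, 95.0], [189.0, 95.0], [191.0, 146.0]]
155 [[242.0, 122.0], [136.0, 123.0], [189.0, 122.0], [191.0, 173.0]]
165 [[114.0, 229.0], [254.0, 228.0], [306.0, 228.0], [307.0, 212.0]]
175 [[112.0, 286.0], [255.0, 285.0], [307.0, 285.0], [308.0, 270.0]]
185 [[111.0, 344.0], [256.0, 344.0], [309.0, 344.0], [310.0, 329.0]]
195 [[109.0, 405.0], [257.0, 405.0], [310.0, 404.0], [312.0, 391.0]]
205 [[107.0, 468.0], [257.0, 467.0], [312.0, 467.0], [314.0, 455.0]]
```

View pics/w5c.png

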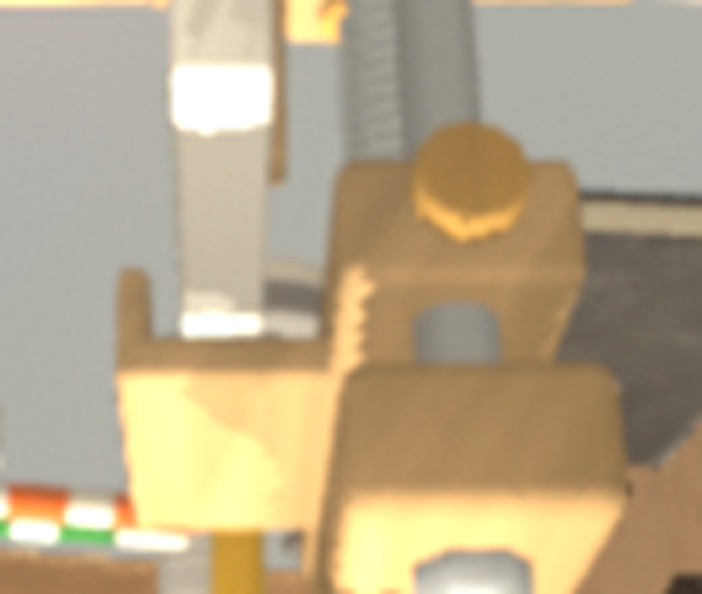

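```bash
cat >> h.py <<'E'
h_=np.radians(14.3);X_=np.array([np.cos(h_),np.sin(h_),0]);Y_=np.array([-np.sin(h_),np.cos(h_),0]);O_=np.array([.5604,.071,0])-.02*X_
Ep=lambda x,y,z:O_+x/1000*X_+y/1000*Y_+[0,0,z/1000]
E
python3 - <<'E'
from h import *
cr=lambda p:((proj('w5',[Ep(*q) for q in p])-[214.5,139.5])*5.4).round(0)
print('canvas far top (obs ~183-262,333)',cr([(-21,-50,145),(-5,-50,145)]).tolist())
print('nose top far (obs 135-305,530), near (118-335,368)',cr([(-29,-35,189),(0,-35,189),(-29,35,189),(0,35,189)]).tolist())
W=np.array([.5604+.062*np.cos(np.radians(-40)),.071+.062*np.sin(np.radians(-40)),.36]);print(W)
# return: untilt in place + move
o=bot.get_obs();R=Ro.from_quat(o['ee_rot']).as_matrix();print(o['position'],R.round(3),(R.T@(np.array([.5,.2,.38])-o['position'])*1000).round(0))
E
```

```text
canvas far top (obs ~183-262,333) [[184.0, 343.0], [263.0, 343.0]]
nose top far (obs 135-305,530), near (118-335,368) [[138.0, 523.0], [294.0, 522.0], [117.0, 368.0], [309.0, 368.0]]
[0.60789476 0.03114717 0.36      ]
[0.49358881 0.19839414 0.2699213 ] [[-0.158  0.971  0.178]
 [ 0.65   0.238 -0.722]
 [-0.744  0.002 -0.669]] [-82.   7. -74.]
```

Request:
{"fn": "servo_tool", "kwargs": {
  "targets": [
    {"offset": [-27,0,-25],"rot": [0,0,0]},
    {"offset": [-27,0,-25],"rot": [0,0,0]},
    {"offset": [-27,0,-25],"rot": [0,0,0]},
    {"offset": [0,0,0],"rot": [0,0.14,0]},
    {"offset": [0,0,0],"rot": [0,0.14,0]},
    {"offset": [0,0,0],"rot": [0,0.14,0]},
    {"offset": [0,0,0],"rot": [0,0.14,0]},
    {"offset": [0,0,0],"rot": [0,0.14,0]},
    {"offset": [0,0,0],"rot": [0,0.14,0]},
    {"offset": [0,0,0],"rot": [0,0,0]}
  ]
}}

```text
clock: 12.75
position: [0.4944, 0.196, 0.381]
ee_rot: [0.62, 0.784, 0.001, 0.001]
wrist_force: [-0.4, -0.6, 0.3]
grip_width: 0.075
```

Run:
```python
from h import *
print(Ro.from_quat(bot.get_obs()['ee_rot']).as_matrix()[:,2])
plan([.6079,.0311,.37],50,6)
```

```text
[ 3.63520204e-03  6.62528091e-04 -9.99993173e-01]
from [0.4944 0.196  0.381 ] 13.33
[-31.1, 12.1, 1.8] -0.1067
[-32.2, 8.7, 1.8] -0.1067
[-32.9, 5.2, 1.8] -0.1067
[-33.3, 1.7, 1.8] -0.1067
[-33.3, -1.9, 1.8] -0.1067
[-32.9, -5.4, 1.8] -0.1067
```

Request:
{"fn": "servo_tool", "kwargs": {
  "targets": [
    {"offset": [-31,12,2],"rot": [0,0,-0.106]},
    {"offset": [-32,9,2],"rot": [0,0,-0.106]},
    {"offset": [-33,5,2],"rot": [0,0,-0.106]},
    {"offset": [-33,2,2],"rot": [0,0,-0.106]},
    {"offset": [-33,-2,2],"rot": [0,0,-0.106]},
    {"offset": [-33,-5,2],"rot": [0,0,-0.106]},
    {"offset": [0,0,0],"rot": [0,0,0]},
    {"offset": [0,0,0],"rot": [0,0,0]},
    {"offset": [0,0,0],"rot": [0,0,0]},
    {"offset": [0,0,0],"rot": [0,0,0]}
  ]
}}

```text
clock: 13.75
position: [0.6071, 0.0404, 0.3675]
ee_rot: [0.338, 0.941, -0.0, 0.0]
wrist_force: [-0.5, 0.7, -0.1]
grip_width: 0.075
```

Run:
```python
from h import *
plan([.6079,.0311,.304],50,1)
wrist('w6')
im=np.load('pics/w6.npz')['pixels']
# grip check: dark blob near expected grip top
print(proj('w6',[[.6079,.0311,.323],[.5604,.071,.283]]))
hsv=im.max(2);m=(hsv<60).astype('uint8')
n,l,st,c=cv2.connectedComponentsWithStats(m)
for i in range(1,n):
    if st[i,4]>150: print(st[i],c[i])
```

```text
from [0.6071 0.0404 0.3675] 50.49
[-6.5, -6.7, 63.5] 0.0086
[[242.5490447  249.95739412]
 [244.82251662 129.91738161]]
[457  31  47  82 363] [479.04683196  66.39393939]
[ 224  207   37   57 1688] [242.01718009 235.01184834]
[    0   248   512   136 34246] [254.4163698  340.40203235]
```

Request:
{"fn": "servo_tool", "kwargs": {
  "targets": [
    {"offset": [-6.5,-6.5,5],"rot": [0,0,0.008]},
    {"offset": [0,0,20],"rot": [0,0,0]},
    {"offset": [0,0,25],"rot": [0,0,0]},
    {"offset": [0,0,13],"rot": [0,0,0]},
    {"offset": [0,0,0],"rot": [0,0,0]},
    {"offset": [0,0,0],"rot": [0,0,0]},
    {"offset": [0,0,0],"rot": [0,0,0]}
  ]
}}

```text
clock: 14.5
position: [0.6092, 0.0294, 0.3056]
ee_rot: [0.343, 0.939, 0.0, 0.001]
wrist_force: [0.4, 1.3, -0.1]
grip_width: 0.0754
```

Request:
{"fn": "servo_tool", "kwargs": {
  "targets": [
    {"offset": [0,0,0],"rot": [0,0,0]},
    {"offset": [0,0,0],"rot": [0,0,0]},
    {"offset": [0,0,0],"rot": [0,0,0]},
    {"offset": [0,0,0],"rot": [0,0,0]},
    {"offset": [0,0,0],"rot": [0,0,0]},
    {"offset": [0,0,0],"rot": [0,0,0]},
    {"offset": [0,0,0],"rot": [0,0,0]},
    {"offset": [0,0,0],"rot": [0,0,0]},
    {"offset": [0,0,0],"rot": [0,0,0]},
    {"offset": [0,0,0],"rot": [0,0,0]}
  ],
  "hand": 15
}}

```text
clock: 15.5
position: [0.6088, 0.0293, 0.3046]
ee_rot: [0.343, 0.939, 0.0, 0.0]
wrist_force: [1.5, 0.1, 3.3]
grip_width: 0.0216
```

Run:
```python
import numpy as np
def rows(a,step,n):
    f=np.radians(a+step*np.arange(n+1));p=62*np.c_[-np.cos(f),-np.sin(f)]
    print(a,step,np.diff(p,axis=0).round(1).tolist())
rows(0,5,12)
for a in (60,180,300): rows(a,10,12)
```

```text
0 5 [[0.2, -5.4], [0.7, -5.4], [1.2, -5.3], [1.6, -5.2], [2.1, -5.0], [2.5, -4.8], [2.9, -4.6], [3.3, -4.3], [3.7, -4.0], [4.0, -3.7], [4.3, -3.3], [4.6, -2.9]]
60 10 [[9.8, -4.6], [10.4, -2.8], [10.8, -0.9], [10.8, 0.9], [10.4, 2.8], [9.8, 4.6], [8.9, 6.2], [7.6, 7.6], [6.2, 8.9], [4.6, 9.8], [2.8, 10.4], [0.9, 10.8]]
180 10 [[-0.9, 10.8], [-2.8, 10.4], [-4.6, 9.8], [-6.2, 8.9], [-7.6, 7.6], [-8.9, 6.2], [-9.8, 4.6], [-10.4, 2.8], [-10.8, 0.9], [-10.8, -0.9], [-10.4, -2.8], [-9.8, -4.6]]
300 10 [[-8.9, -6.2], [-7.6, -7.6], [-6.2, -8.9], [-4.6, -9.8], [-2.8, -10.4], [-0.9, -10.8], [0.9, -10.8], [2.8, -10.4], [4.6, -9.8], [6.2, -8.9], [7.6, -7.6], [8.9, -6.2]]
```

Request:
{"fn": "servo_tool", "kwargs": {
  "targets": [
    {"offset": [0.2,-5.4,0],"rot": [0,0,0]},
    {"offset": [0.7,-5.4,0],"rot": [0,0,0]},
    {"offset": [1.2,-5.3,0],"rot": [0,0,0]},
    {"offset": [1.6,-5.2,0],"rot": [0,0,0]},
    {"offset": [2.1,-5.0,0],"rot": [0,0,0]},
    {"offset": [2.5,-4.8,0],"rot": [0,0,0]},
    {"offset": [2.9,-4.6,0],"rot": [0,0,0]},
    {"offset": [3.3,-4.3,0],"rot": [0,0,0]},
    {"offset": [3.7,-4.0,0],"rot": [0,0,0]},
    {"offset": [4.0,-3.7,0],"rot": [0,0,0]},
    {"offset": [4.3,-3.3,0],"rot": [0,0,0]},
    {"offset": [4.6,-2.9,0],"rot": [0,0,0]}
  ]
}}

```text
clock: 16.7
position: [0.5499, 0.0084, 0.3044]
ee_rot: [0.343, 0.939, 0.0, 0.0]
wrist_force: [4.1, 3.9, 2.6]
grip_width: 0.0214
```

Request:
{"fn": "servo_tool", "kwargs": {
  "targets": [
    {"offset": [9.8,-4.6,0],"rot": [0,0,0]},
    {"offset": [10.4,-2.8,0],"rot": [0,0,0]},
    {"offset": [10.8,-0.9,0],"rot": [0,0,0]},
    {"offset": [10.8,0.9,0],"rot": [0,0,0]},
    {"offset": [10.4,2.8,0],"rot": [0,0,0]},
    {"offset": [9.8,4.6,0],"rot": [0,0,0]},
    {"offset": [8.9,6.2,0],"rot": [0,0,0]},
    {"offset": [7.6,7.6,0],"rot": [0,0,0]},
    {"offset": [6.2,8.9,0],"rot": [0,0,0]},
    {"offset": [4.6,9.8,0],"rot": [0,0,0]},
    {"offset": [2.8,10.4,0],"rot": [0,0,0]},
    {"offset": [0.9,10.8,0],"rot": [0,0,0]}
  ]
}}

```text
clock: 17.9
position: [0.5117, 0.1088, 0.3041]
ee_rot: [0.343, 0.939, -0.002, -0.002]
wrist_force: [-3.5, -2.1, 7.5]
grip_width: 0.0214
```

Request:
{"fn": "servo_tool", "kwargs": {
  "targets": [
    {"offset": [-0.9,10.8,0],"rot": [0,0,0]},
    {"offset": [-2.8,10.4,0],"rot": [0,0,0]},
    {"offset": [-4.6,9.8,0],"rot": [0,0,0]},
    {"offset": [-6.2,8.9,0],"rot": [0,0,0]},
    {"offset": [-7.6,7.6,0],"rot": [0,0,0]},
    {"offset": [-8.9,6.2,0],"rot": [0,0,0]},
    {"offset": [-9.8,4.6,0],"rot": [0,0,0]},
    {"offset": [-10.4,2.8,0],"rot": [0,0,0]},
    {"offset": [-10.8,0.9,0],"rot": [0,0,0]},
    {"offset": [-10.8,-0.9,0],"rot": [0,0,0]},
    {"offset": [-10.4,-2.8,0],"rot": [0,0,0]},
    {"offset": [-9.8,-4.6,0],"rot": [0,0,0]}
  ]
}}

```text
clock: 19.1
position: [0.6185, 0.0932, 0.3044]
ee_rot: [0.342, 0.94, 0.001, -0.001]
wrist_force: [-0.1, 4.4, 5.1]
grip_width: 0.0215
```

Request:
{"fn": "servo_tool", "kwargs": {
  "targets": [
    {"offset": [-8.9,-6.2,0],"rot": [0,0,0]},
    {"offset": [-7.6,-7.6,0],"rot": [0,0,0]},
    {"offset": [-6.2,-8.9,0],"rot": [0,0,0]},
    {"offset": [-4.6,-9.8,0],"rot": [0,0,0]},
    {"offset": [-2.8,-10.4,0],"rot": [0,0,0]},
    {"offset": [-0.9,-10.8,0],"rot": [0,0,0]},
    {"offset": [0.9,-10.8,0],"rot": [0,0,0]},
    {"offset": [2.8,-10.4,0],"rot": [0,0,0]},
    {"offset": [4.6,-9.8,0],"rot": [0,0,0]},
    {"offset": [6.2,-8.9,0],"rot": [0,0,0]},
    {"offset": [7.6,-7.6,0],"rot": [0,0,0]},
    {"offset": [8.9,-6.2,0],"rot": [0,0,0]}
  ]
}}

```text
clock: 20.3
position: [0.5493, 0.0084, 0.3043]
ee_rot: [0.343, 0.939, 0.0, 0.0]
wrist_force: [4.4, 4.4, 2.1]
grip_width: 0.0211
```

Request:
{"fn": "servo_tool", "kwargs": {
  "targets": [
    {"offset": [9.8,-4.6,0],"rot": [0,0,0]},
    {"offset": [10.4,-2.8,0],"rot": [0,0,0]},
    {"offset": [10.8,-0.9,0],"rot": [0,0,0]},
    {"offset": [10.8,0.9,0],"rot": [0,0,0]},
    {"offset": [10.4,2.8,0],"rot": [0,0,0]},
    {"offset": [9.8,4.6,0],"rot": [0,0,0]},
    {"offset": [8.9,6.2,0],"rot": [0,0,0]},
    {"offset": [7.6,7.6,0],"rot": [0,0,0]},
    {"offset": [6.2,8.9,0],"rot": [0,0,0]},
    {"offset": [4.6,9.8,0],"rot": [0,0,0]},
    {"offset": [2.8,10.4,0],"rot": [0,0,0]},
    {"offset": [0.9,10.8,0],"rot": [0,0,0]}
  ]
}}

```text
clock: 21.5
position: [0.5112, 0.1082, 0.3041]
ee_rot: [0.343, 0.939, -0.002, -0.002]
wrist_force: [-4.4, -3.0, 9.0]
grip_width: 0.0214
```

Run:
```python
from h import *
save('side','d2');save('scene','s2')
a=cv2.resize(np.load('pics/d2.npz')['pixels'][190:290,180:270][:,:,::-1],None,fx=4.4,fy=4.4,interpolation=2)
b=cv2.resize(np.load('pics/s2.npz')['pixels'][135:215,195:265][:,:,::-1],(385,440),interpolation=2)
cv2.imwrite('pics/m2.png',np.hstack([a,b]))
```

Request:
{"fn": "servo_tool", "kwargs": {
  "targets": [
    {"offset": [-0.9,10.8,0],"rot": [0,0,0]},
    {"offset": [-2.8,10.4,0],"rot": [0,0,0]},
    {"offset": [-4.6,9.8,0],"rot": [0,0,0]},
    {"offset": [-6.2,8.9,0],"rot": [0,0,0]},
    {"offset": [-7.6,7.6,0],"rot": [0,0,0]},
    {"offset": [-8.9,6.2,0],"rot": [0,0,0]},
    {"offset": [-9.8,4.6,0],"rot": [0,0,0]},
    {"offset": [-10.4,2.8,0],"rot": [0,0,0]},
    {"offset": [-10.8,0.9,0],"rot": [0,0,0]},
    {"offset": [-10.8,-0.9,0],"rot": [0,0,0]},
    {"offset": [-10.4,-2.8,0],"rot": [0,0,0]},
    {"offset": [-9.8,-4.6,0],"rot": [0,0,0]}
  ]
}}

```text
clock: 22.8
position: [0.6185, 0.0928, 0.3044]
ee_rot: [0.342, 0.94, 0.001, -0.001]
wrist_force: [1.1, 4.6, 5.8]
grip_width: 0.0216
```

Request:
{"fn": "servo_tool", "kwargs": {
  "targets": [
    {"offset": [-8.9,-6.2,0],"rot": [0,0,0]},
    {"offset": [-7.6,-7.6,0],"rot": [0,0,0]},
    {"offset": [-6.2,-8.9,0],"rot": [0,0,0]},
    {"offset": [-4.6,-9.8,0],"rot": [0,0,0]},
    {"offset": [-2.8,-10.4,0],"rot": [0,0,0]},
    {"offset": [-0.9,-10.8,0],"rot": [0,0,0]},
    {"offset": [0.9,-10.8,0],"rot": [0,0,0]},
    {"offset": [2.8,-10.4,0],"rot": [0,0,0]},
    {"offset": [4.6,-9.8,0],"rot": [0,0,0]},
    {"offset": [6.2,-8.9,0],"rot": [0,0,0]},
    {"offset": [7.6,-7.6,0],"rot": [0,0,0]},
    {"offset": [0,0,0],"rot": [0,0,0]}
  ]
}}

```text
clock: 24.0
position: [0.5589, 0.0074, 0.3043]
ee_rot: [0.343, 0.939, -0.0, -0.001]
wrist_force: [1.3, 3.0, 4.5]
grip_width: 0.0218
```

Request:
{"fn": "servo_tool", "kwargs": {
  "targets": [
    {"offset": [0,0,0],"rot": [0,0,0]},
    {"offset": [0,0,0],"rot": [0,0,0]},
    {"offset": [0,0,0],"rot": [0,0,0]},
    {"offset": [0,0,0],"rot": [0,0,0]},
    {"offset": [0,0,0],"rot": [0,0,0]},
    {"offset": [0,0,-8],"rot": [0,0,0]},
    {"offset": [0,0,-20],"rot": [0,0,0]},
    {"offset": [0,0,-30],"rot": [0,0,0]},
    {"offset": [0,0,-20],"rot": [0,0,0]},
    {"offset": [0,0,0],"rot": [0,0,0]}
  ],
  "hand": 52
}}

```text
clock: 25.0
position: [0.5622, 0.0073, 0.3862]
ee_rot: [0.343, 0.939, 0.001, 0.003]
wrist_force: [0.1, -0.4, -0.1]
grip_width: 0.052
```

Run:
```python
from h import *
plan([.493,.200,.38],14,6)
```

```text
from [0.5622 0.0073 0.3862] 49.9
[29.5, 17.1, 1.0] 0.1044
[31.1, 14.0, 1.0] 0.1044
[32.4, 10.6, 1.0] 0.1044
[33.4, 7.2, 1.0] 0.1044
[33.9, 3.7, 1.0] 0.1044
[34.1, 0.1, 1.0] 0.1044
```

Request:
{"fn": "servo_tool", "kwargs": {
  "targets": [
    {"offset": [29,17,1],"rot": [0,0,0.105]},
    {"offset": [31,14,1],"rot": [0,0,0.105]},
    {"offset": [32,11,1],"rot": [0,0,0.105]},
    {"offset": [33,7,1],"rot": [0,0,0.105]},
    {"offset": [34,4,1],"rot": [0,0,0.105]},
    {"offset": [34,0,1],"rot": [0,0,0.105]},
    {"offset": [0,0,35],"rot": [0,0,0]},
    {"offset": [0,0,35],"rot": [0,0,0]},
    {"offset": [0,0,35],"rot": [0,-0.14,0]},
    {"offset": [0,0,0],"rot": [0,-0.14,0]},
    {"offset": [0,0,0],"rot": [0,-0.14,0]},
    {"offset": [0,0,0],"rot": [0,-0.14,0]}
  ]
}}

```text
clock: 26.2
position: [0.493, 0.1992, 0.2713]
ee_rot: [0.592, 0.756, -0.172, 0.22]
wrist_force: [-0.4, 0.1, -1.8]
grip_width: 0.0522
```

Request:
{"fn": "servo_tool", "kwargs": {
  "targets": [
    {"offset": [0,0,0],"rot": [0,-0.14,0]},
    {"offset": [0,0,0],"rot": [0,-0.14,0]},
    {"offset": [0,0,0],"rot": [0,0,0]},
    {"offset": [0,0,0],"rot": [0,0,0]},
    {"offset": [0,0,0],"rot": [0,0,0]},
    {"offset": [0,0,0],"rot": [0,0,0]}
  ]
}}

```text
clock: 26.8
position: [0.4936, 0.1977, 0.2724]
ee_rot: [0.565, 0.718, -0.251, 0.32]
wrist_force: [0.5, -0.3, 0.2]
grip_width: 0.0519
```

Run:
```python
from h import *
wrist('w7');print(bot.get_obs()['position'],bot.get_obs()['clock'])
im=np.load('pics/w7.npz')['pixels'][:,:,::-1]
f=lambda y:tuple(proj('w7',[Ep(-13,50,179),Ep(-24,35,172.2),Ep(-13,35,184.3)]).round(1).tolist())
print(f(0))
c=np.clip(im[50:310,200:390].astype(float)*1.2,0,255).astype('uint8')
left=cv2.resize(c,None,fx=2.3,fy=2.3,interpolation=2)
zx=im[145:230,225:290];right=cv2.resize(zx,(357,598*85*357//(65*598)),interpolation=2)
H=max(left.shape[0],right.shape[0]);P=lambda a:cv2.copyMakeBorder(a,0,H-a.shape[0],0,0,0)
o=np.hstack([P(left),P(right)]);print(left.shape,right.shape,o.shape)
cv2.imwrite('pics/w7c.png',o)
```

```text
[0.49358695 0.19781351 0.27236337] 26.85
([256.0, 185.1], [242.9, 186.5], [256.2, 199.4])
(598, 437, 3) (466, 357, 3) (598, 794, 3)
```

View pics/w7c.png

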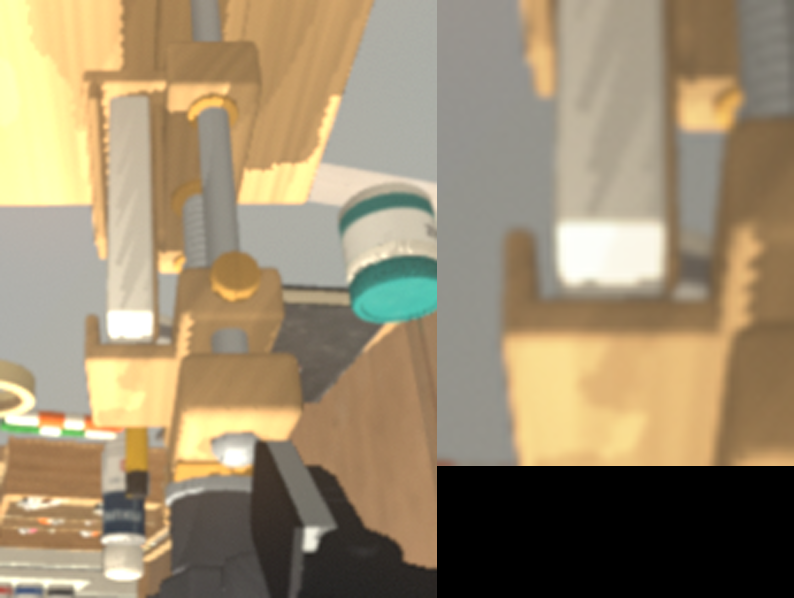

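Run:
```python
from h import *
print(proj('w7',[Ep(20,18.5,233),Ep(20,18.5,236),Ep(20,20,233),Ep(20,20,227)]).round(1).tolist())
im=np.load('pics/w7.npz')['pixels'];print([(r,im[r,282:292].mean().round(0)) for r in range(248,272)])
```

```text
[[297.6, 262.8], [297.8, 266.5], [297.8, 262.3], [297.4, 255.0]]
[(248, np.float64(195.0)), (249, np.float64(182.0)), (250, np.float64(147.0)), (251, np.float64(129.0)), (252, np.float64(149.0)), (253, np.float64(161.0)), (254, np.float64(163.0)), (255, np.float64(160.0)), (256, np.float64(152.0)), (257, np.float64(136.0)), (258, np.float64(123.0)), (259, np.float64(121.0)), (260, np.float64(122.0)), (261, np.float64(128.0)), (262, np.float64(141.0)), (263, np.float64(137.0)), (264, np.float64(105.0)), (265, np.float64(75.0)), (266, np.float64(67.0)), (267, np.float64(68.0)), (268, np.float64(67.0)), (269, np.float64(67.0)), (270, np.float64(67.0)), (271, np.float64(66.0))]
```

```bash
python3 -c "
from cell import bot
print(bot.get_obs()['wrist_force']);print(bot.close_job())"
```

```text
[ 0.05603286  0.3355581  -0.34813774]
the job is handed in; nothing more can be done
None
```

The job is done and handed in after about 27 s of the 72 s: the crank is on the screw and the canvas's top edge sits in the clip groove.

- **Crank:** I took the crank nearest the base by its hub flats and turned it to the square's angle, about 50° mod 90. It went down over the square with no contact force and I let it drop home. In the last picture the hub's lower edge lies within about 0.5 mm of the collar face.
- **Winding:** I gripped the crank handle and wound about 770° clockwise. The horizontal force at the wrist stayed around 3–6 N and did not rise near the end, so nothing suggests the canvas met the clip.
- **Canvas:** The close-up afterwards puts its top edge at about 179 mm. The groove mouth is at about 172–173 mm and its roof at about 184 mm, so the edge is about 6–7 mm inside with about 5 mm to spare. These heights agreed with the wind-up I planned, to about 1 mm.
- **At the end:** The crank was left on the screw and the gripper was clear, with a wrist force near zero. I saw no sign that the clip had moved and did not touch the other things. No check failed.

Up to 9 N of upward force showed on the wrist while winding, which means the tool was pressing lightly down on the crank.

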